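# Sort stripped radio-gateway antenna hardware

## Task

Sort the loose hardware stripped from the radio gateway: lay both short antennas flat on the floor of the short tray, side by side and not on top of each other, and lay the long antenna flat on the floor of the long narrow tray. Drop the two D-bore collars onto the keyed post, each turned so that its flat meets the post's flat: the wide collar first, fully down on the stand, and the narrow one on top of it, fully down.

Things in the scene. Friction and masses are not known exactly. Their poses are not given: they have to be found in the camera images.
- antenna_short_a_mid (a point): short paddle antenna, one of two alike, lying flat: black plastic bar 62 mm long, 20 mm wide, 14 mm thick, with a brass screw connector (11 mm across, 14 mm long) on its -x end, 76 mm over all; about 30 g. The point is its centre, half-way along its whole length and half-way up (7 mm above what it lies on). x along it, y across its 20 mm width, z up
- antenna_short_b_mid (a point): short paddle antenna, one of two alike, lying flat: black plastic bar 62 mm long, 20 mm wide, 14 mm thick, with a brass screw connector (11 mm across, 14 mm long) on its -x end, 76 mm over all; about 30 g. The point is its centre, half-way along its whole length and half-way up (7 mm above what it lies on). x along it, y across its 20 mm width, z up
- antenna_long_mid (a point): long paddle antenna, lying flat: black plastic bar 146 mm long, 20 mm wide, 14 mm thick, with a brass screw connector (11 mm across, 14 mm long) on the end at -x, 160 mm over all; about 50 g. The point is its centre, half-way along its whole length and half-way up (7 mm above what it lies on). x runs along it, y across its 20 mm width, z up
- collar_wide_mid (a point): wide collar: aluminium ring, 58 mm outside diameter, 20 mm high, lying flat, with a D-shaped through hole: a 26 mm round bore (13 mm radius) cut off by a flat 8 mm from the centre on the -x side; about 110 g. The point is on the ring's axis, half-way up (10 mm above what it lies on). z up; +x points from the centre away from the flat
- collar_narrow_mid (a point): narrow collar: aluminium ring, 40 mm outside diameter, 20 mm high, lying flat, with a D-shaped through hole: a 26 mm round bore (13 mm radius) cut off by a flat 8 mm from the centre on the -x side; about 50 g. The point is on the ring's axis, half-way up (10 mm above what it lies on). z up; +x points from the centre away from the flat
- short_tray: short tray, white open tray fixed to the bench, 108 mm (x) by 148 mm (y) outside, 100 by 140 mm inside, 16 mm high, walls and floor 4 mm thick. Origin: centre of its underside, on the bench. The two short antennas fit in it along its x, side by side along its y
- long_tray: long tray, white open tray fixed to the bench, 98 mm (x) by 208 mm (y) outside, 90 by 200 mm inside, 16 mm high, walls and floor 4 mm thick. Origin: centre of its underside, on the bench. The long antenna fits in it along its y
- post_stand: post stand, fixed: dark steel plate 96 x 96 x 10 mm, at its centre an upright post, top 60 mm up. Post section: D, 11 mm radius with a flat 6 mm from the axis on the -x side; top 8 mm tapered. A collar (2 mm play all round) passes only with its +x along the stand's +x, within 10 degrees. Origin: on the post axis at bench level, z up. Collar centres home: wide at 20 mm, narrow at 40 mm height
Mind the look-alikes: they are no part of the job. What is shaped like the part that bears collar_narrow_mid but green or orange is not meant.

How it is judged:
By the outcome, as a careful person would: the job done as asked, in the order asked, and still so for the second after the job is handed in, with the robot touching nothing.
It also fails if it takes over 125 s, if anything falls off the work surface, if the arm or the gripper's body presses on something with over 40 N, if the wrist force passes 120 N, or if a joint passes its speed limit or range.

## Robot

A 7-joint arm with a two-finger parallel gripper is mounted at the origin on the work surface. World frame = base frame: x ahead of the robot, y to its left, z up, the work surface at z = 0. Lengths are in m, angles in degrees, forces in N, time in s.
With the tool pointing down it reaches from about 0.425 to 0.825 m from the base axis. Payload 3.6 kg.
Tool frame: the origin (TCP) lies between the finger pads; the fingertips stand 17 mm ahead of it and the grasp point (between the pads) lies 2 mm behind it (bot.nose_length is the distance from the TCP to the fingertips, in m); z points along the fingers, y is the line along which they close (so a half turn about z gives the same grasp; the last joint's range is limited). The gripper opens to 93 mm and grips with 3 to 60 N. Pads are 15 mm wide; open, the fingers measure 128 mm over their backs; the gripper's body (75 mm by 188 mm) begins 65 mm behind the grasp point.
Start: joints at [61.736, 35.231, -0.722, 81.555, 0.464, 63.22, -2.315], TCP at [0.293, -0.58, 0.236] pointing down, gripper open.
Joint ranges: [-178.69, 178.69], [-17.37, 117.87], [-77.05, 75.6], [15.02, 138.74], [-78.02, 258.01], [0.78, 113.62], [-162.83, 162.83]. Speed limits (degrees/s): [159.86, 159.86, 180, 180, 180, 180, 180].

## Interface

Orientations are given as a 3x3 rotation matrix whose columns are the frame's x, y, z axes.
In Python, from plant import bot gives the robot as it stands.
- The arm moves only by the tool play_rows, never from a script. Its argument "commands" is a list that holds one entry, the list of rows, each a list of 7 numbers: the shift along the tool's x, y, z normalised to -1 to 1, where 1 is 5 cm, then the turn, a rotation vector about the tool's x, y, z normalised to -1 to 1, where 1 is 90 degrees, then the closure in counts, from 0 (fully open) to 255 (shut). A call has exactly 10 rows; each row shifts and turns the commanded pose from where the row before left it, along the tool's axes as they then stand; what a row does not reach is not made up. A row lasts 1/10 s, in which the tool goes at most 50 mm and 8.59 degrees, less where a joint would pass 70% of its speed; a pose out of reach is approached as far as the arm can. A call with a number of a shift or a turn outside -1 to 1 is refused whole. A call with a gripper value outside its range is refused whole. The fingers move at their own pace and stop on an object; the grip force is fixed at half the most. Time passes only in rows, so rows that do not move let the fingers close, or fill a call up. It gives the time, the measured TCP pose, the force, the opening and the grip force at its end, in the units of the state.
- bot.sense(): the state, without advancing time (a new reading comes with each control period).
- bot.get_image(name): name is "scene" or "top"; returns the picture (400x640x3 uint8, red, green, blue); there is no depth.
- bot.get_calibration(name): a dict with "vertical_fov" (degrees; the focal length in pixels is half the picture's height over the tangent of half this angle, whatever the lens; pixels are square), "cx", "cy" (the principal point, pixels), "k1" (the pictures are not rectified: a ray, as slopes to the right and down, at radius r is drawn at 1 + k1 r^2 times it, then the intrinsics apply), "pose" (4x4, takes a point from camera to world coordinates). Camera axes: x right, y up, looking along -z (the intrinsics and any distortion apply to the point x, -y, -z); pixel columns grow to the right and rows downward; lengths in m; the calibration is good to about 2 mm. A picture is of the moment at which its call begins. get_calibration takes no time and is no camera call.
- bot.hand_in(): hands the job in; it is judged then, once.
The state is a dict: "time_s": time; "qpos": joint angles; "joint_vel": joint speeds; "joint_efforts": joint torques, N m; "tool_pos": TCP position; "ee_rot": TCP orientation; "force": force on the tool from outside, world axes, zero at the start; "ft_torque": the same for the moment, N m; "grip_width": opening from 0.0 (shut) to 1.0 (fully open); "gripper_force": force on a finger pad.
Only numpy, scipy, OpenCV 4.12 (cv2) and the standard library are available. Lean on these libraries where they do the work, as an engineer would, in place of code of your own. Each camera call takes 0.05 s, during which the arm holds its last target. There are 200 camera calls.

## Working session

There is one attempt and no reset: what is moved stays moved. The work goes in short steps, Python scripts to look and compute and a tool call to move; the robot and the scene stay as the last step left them, time stands still between calls to the robot, and variables do not carry over. Pictures are saved under pics/ and viewed, at most 14 in all, crops included, and the job is handed in when it is done.

Besides the shell and the picture viewer there is one more tool, called after "Request:" by a JSON object that holds its "method" and its "body". play_rows: Moves the arm, as the interface text tells. Its arguments: {"type":"object","properties":{"commands":{"type":"array"}},"required":["commands"]}

```bash
ls; mkdir -p pics; python3 - <<'E'
from plant import bot
import cv2
for n in("scene","top"):
    cv2.imwrite(f"pics/{n}0.png",bot.get_image(n)[:,:,::-1]); c=bot.get_calibration(n); print(n,c)
s=bot.sense(); print(s, bot.nose_length)
E
```

```text
pics
scene {'vertical_fov': 48.52781732075226, 'cx': 318.6860791255314, 'cy': 201.4517817559679, 'k1': -0.0650278092749662, 'pose': array([[ 0.71083372, -0.47077082,  0.52258038,  0.95340469],
       [ 0.70335656,  0.47341634, -0.53025137, -0.46073447],
       [ 0.00222878,  0.7444809 ,  0.66764004,  0.66307311],
       [ 0.        ,  0.        ,  0.        ,  1.        ]])}
top {'vertical_fov': 49.81283358287691, 'cx': 318.1799714879722, 'cy': 197.14357676482564, 'k1': -0.004274777136580097, 'pose': array([[-0.02630513,  0.9976329 , -0.06353449,  0.4041217 ],
       [-0.99957343, -0.02705653, -0.01099511,  0.00403976],
       [-0.0126881 ,  0.06321816,  0.99791907,  1.02592162],
       [ 0.        ,  0.        ,  0.        ,  1.        ]])}
{'time_s': 0.1, 'qpos': array([61.73596693, 35.28228708, -0.72325655, 81.62822915,  0.46324489,
       63.22157522, -2.31337325]), 'joint_vel': array([-0.02720285, -0.03284677, -0.01884856, -0.20605181,  0.05895595,
        0.0838558 , -0.01652369]), 'joint_efforts': array([ 1.34966158e-03, -4.60035574e+01,  2.09947214e-01, -1.66241741e+01,
       -6.11936837e-02,  1.69777247e-02,  1.39342756e-04]), 'tool_pos': array([ 0.29224309, -0.57986346,  0.23463569]), 'ee_rot': array([[ 8.92973218e-01,  4.50108634e-01, -1.02409508e-03],
       [ 4.50109799e-01, -8.92970956e-01,  2.00998496e-03],
       [-9.77557944e-06, -2.25581796e-03, -9.99997456e-01]]), 'force': array([0.04654558, 0.72664387, 0.33545715]), 'ft_torque': array([ 0.01055801,  0.01092395, -0.01115288]), 'gripper_force': 0.0, 'grip_width': 1.0000238468739953} 0.017
```

View pics/top0.png

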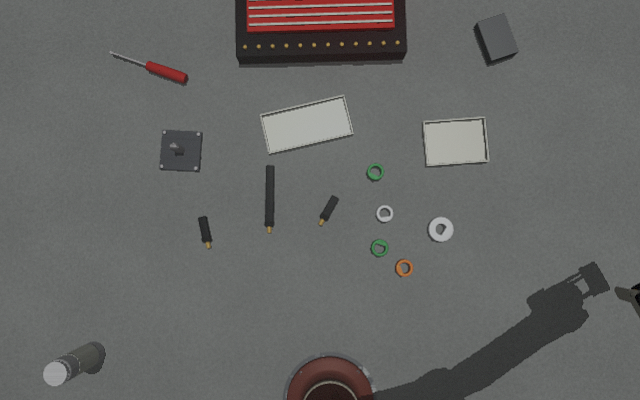

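View pics/scene0.png

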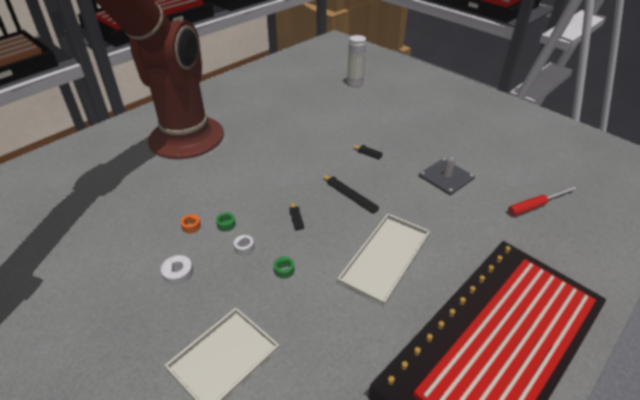

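The top picture shows the short antennas at (205,232) and (329,211), the long antenna at (269,198) and the wide collar at (441,229). The narrow collar is the silver ring at (385,214). Rings that could be taken for it are green (375,172), green (380,247) and orange (404,268). The post stand is at (181,150), the long tray at (307,125) and the short tray at (455,142). The scene view agrees: wide collar (176,267), narrow (244,243), post (449,168).

```bash
cat > h.py <<'E'
import numpy as np, cv2
from plant import bot
class Cam:
    def __init__(s,n):
        s.n=n;c=bot.get_calibration(n);s.T=np.array(c["pose"]);f=200/np.tan(np.radians(c["vertical_fov"]/2))
        s.f=f;s.c=np.array([c["cx"],c["cy"]]);s.k=c["k1"]
    def ray(s,uv):
        d=(np.atleast_2d(uv)-s.c)/s.f; u=d.copy()
        for _ in range(20): u=d/(1+s.k*(u**2).sum(1,keepdims=True))
        return np.c_[u[:,0],-u[:,1],-np.ones(len(u))]@s.T[:3,:3].T
    def plane(s,uv,z):
        r=s.ray(uv);o=s.T[:3,3];return o+r*((z-o[2])/r[:,2])[:,None]
    def px(s,P):
        q=(np.atleast_2d(P)-s.T[:3,3])@s.T[:3,:3];u=np.c_[q[:,0],-q[:,1]]/-q[:,2:3]
        return u*(1+s.k*(u**2).sum(1,keepdims=True))*s.f+s.c
def rect(img,cam,x,y,z,w=0.04,n=300):
    """bird's-eye patch at plane z: world +x up, +y left"""
    g=np.linspace(w,-w,n);X,Y=np.meshgrid(x+g,y+g,indexing='ij')
    p=cam.px(np.c_[X.ravel(),Y.ravel(),np.full(X.size,z)]).astype(np.float32).reshape(n,n,2)
    return cv2.remap(img,p[...,0],p[...,1],cv2.INTER_CUBIC)
E
cat > m.py <<'E'
from h import *
t=Cam("top");s=Cam("scene")
I={n:cv2.imread(f"pics/{n}0.png") for n in("top","scene")}
def comp(m,uv):
    n,l=cv2.connectedComponents(m.astype(np.uint8));ys,xs=np.nonzero(m);i=np.argmin((xs-uv[0])**2+(ys-uv[1])**2)
    return l==l[ys[i],xs[i]]
def hits(cam,m,z):
    ys,xs=np.nonzero(m);return cam.plane(np.c_[xs,ys],z)[:,:2]
T=I["top"].astype(int);S=I["scene"].astype(int)
def report(nm,P):
    (c,sz,a)=cv2.minAreaRect((P*1e4).astype(np.float32)); b=cv2.boxPoints((c,sz,a))
    e=[b[1]-b[0],b[2]-b[1]];L=max(e,key=np.linalg.norm)
    print(nm,np.round(np.array(c)/10,1),np.round(np.array(sz)/10,1),"long axis deg",round(np.degrees(np.arctan2(L[1],L[0]))%180,1),"mean",np.round(P.mean(0)*1e3,1))
mx,mn=T.max(2),T.min(2)
for nm,uv,m,z in [("sa",(329,211),(mx<65)|(mx-mn>60),.014),("sb",(205,232),(mx<65)|(mx-mn>60),.014),("long",(269,198),(mx<65)|(mx-mn>60),.014),
  ("ltray",(307,125),mn>150,.016),("stray",(455,142),mn>150,.016),("stand",(170,160),mx<75,.010),("wide",(450,229),mn>125,.02),("narrow",(385,206),mn>120,.02)]:
    report(nm,hits(t,comp(m,uv),z))
SX,sm=S.max(2),S.min(2)
for nm,uv,m,z in [("sa",(297,216),(SX<60)|(SX-sm>70),.014),("sb",(370,152),(SX<60)|(SX-sm>70),.014),("long",(352,194),(SX<60)|(SX-sm>70),.014),("ltray",(385,258),sm>140,.016),("stray",(222,355),sm>140,.016),("wide",(167,268),sm>140,.02),("narrow",(244,236),sm>135,.02)]:
    report("S "+nm,hits(s,comp(m,uv),z))
row=[]
for uv,z in [((441,229),.02),((385,214),.02),((179,148),.06)]:
    P=t.plane(uv,z)[0]
    row.append(np.vstack([rect(I["top"],t,P[0],P[1],z,.04,260),rect(I["scene"],s,P[0],P[1],z,.04,260)]))
cv2.imwrite("pics/crops.png",np.hstack(row))
E
python3 m.py
```

```text
sa [437.3  -5.8] [20.2 73.7] long axis deg 149.8 mean [440.3  -7.9]
sb [394.7 283.4] [73.8 22.1] long axis deg 10.3 mean [398.5 284.3]
long [475.9 132.2] [ 21.2 144.3] long axis deg 178.9 mean [473.4 130.5]
ltray [639.8  38.2] [ 87.1 205.3] long axis deg 102.2 mean [640.3  38.5]
stray [ 589.4 -308.7] [ 97.8 135.8] long axis deg 92.6 mean [ 589.6 -308.6]
stand [588.6 340.8] [97.4 95.2] long axis deg 84.9 mean [587.7 348.7]
wide [ 386.4 -268. ] [55.8 55.6] long axis deg 88.5 mean [ 386.6 -268.1]
narrow [ 427.  -138.4] [37.7 38. ] long axis deg 133.2 mean [ 426.1 -138.6]
S sa [448.2 -15.8] [18.4 65.6] long axis deg 147.6 mean [448.8 -16. ]
S sb [405.5 277.3] [58.6 28.5] long axis deg 9.9 mean [405.4 277.1]
S long [480.2 123.6] [ 23.8 144.8] long axis deg 177.8 mean [483.  123.6]
S ltray [644.   39.5] [ 99.6 209.2] long axis deg 101.8 mean [648.7  27.9]
S stray [ 593.9 -313.4] [109.4 148.7] long axis deg 92.8 mean [ 597.2 -316.8]
S wide [ 387.3 -268.7] [59.8 59.1] long axis deg 4.9 mean [ 387.4 -269.4]
S narrow [ 427.  -139.5] [40.8 42.5] long axis deg 174.8 mean [ 426.6 -139.9]
```

View pics/crops.png

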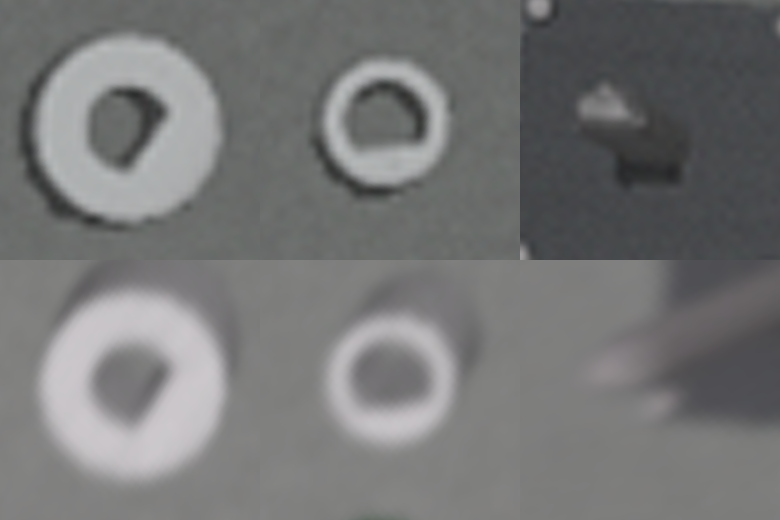

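Crops (columns wide, narrow, post): the wide collar's flat runs (168,110)–(127,168), so its +x is about 55°. The narrow collar's flat runs (358,152)–(420,146), so its +x is about 6°. It is the plain silver ring. The post needs a sharper look.

```bash
python3 - <<'E'
from h import *
t=cv2.imread("pics/top0.png")[125:175,155:208];s=cv2.imread("pics/scene0.png")[148:198,415:480]
f=lambda a:cv2.resize(cv2.normalize(a,None,0,255,cv2.NORM_MINMAX),None,fx=6.6,fy=6.6,interpolation=cv2.INTER_CUBIC)
cv2.imwrite("pics/post.png",np.hstack([f(t),f(s)]))
a=Cam("top");b=Cam("scene")
for yaw in (-5,85,175,265):
  c=np.cos(np.radians(yaw));d=np.sin(np.radians(yaw));print(yaw,[np.round((cam.px([[.5886+r*c,.3408+r*d,z] for r,z in((0,.06),(-.006,.06),(-.006,.01),(0,.01))])-o)*6.6).astype(int).tolist() for cam,o in((a,(155,125)),(b,(415,148)))])
E
```

```text
-5 [[[122, 146], [120, 163], [169, 187], [170, 171]], [[230, 61], [217, 53], [190, 165], [203, 173]]]
85 [[[122, 146], [139, 147], [186, 171], [170, 171]], [[230, 61], [220, 67], [193, 179], [203, 173]]]
175 [[[122, 146], [123, 129], [171, 154], [170, 171]], [[230, 61], [244, 69], [217, 181], [203, 173]]]
265 [[[122, 146], [105, 145], [153, 170], [170, 171]], [[230, 61], [241, 54], [213, 166], [203, 173]]]
```

View pics/post.png

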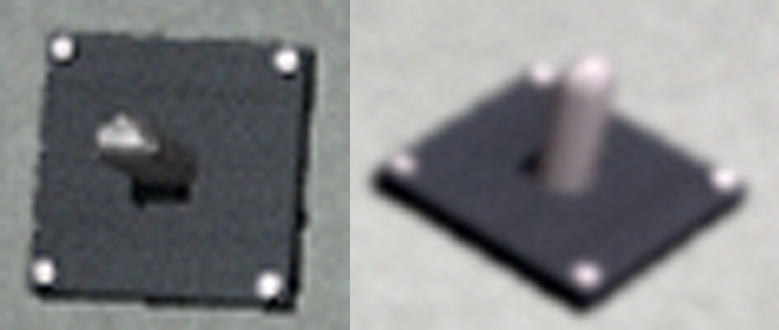

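The stand's four screws are at crop (62,48), (287,60), (43,272) and (269,286). They give a cleaner centre than the plate mask, which includes the shadow. The post's flat is not yet clear, so I'll average frames and magnify.

```bash
cat > p.py <<'E'
from h import *
a=Cam("top");b=Cam("scene")
T=np.mean([bot.get_image("top")[:,:,::-1] for _ in range(8)],0);S=np.mean([bot.get_image("scene")[:,:,::-1] for _ in range(8)],0)
np.savez("pics/avg.npz",T=T,S=S)
def cen(G,uv,r=3):
    x,y=np.round(uv).astype(int);w=G[y-r:y+r+1,x-r:x+r+1].mean(2);w=np.clip(w-np.median(w)-25,0,None);Y,X=np.mgrid[y-r:y+r+1,x-r:x+r+1]
    return (X*w).sum()/w.sum(),(Y*w).sum()/w.sum()
for cam,G,uvs in((a,T,[(164,132),(198,134),(161,166),(195,168)]),(b,S,[(444,158.5),(422,172.5),(471,174.5),(450.5,189)])):
    P=cam.plane([cen(G,u) for u in uvs],.0105)[:,:2];print(np.round(P*1e3,1).tolist(),"centre",np.round(P.mean(0)*1e3,1))
    e=[P[1]-P[0],P[3]-P[2],P[2]-P[0],P[3]-P[1]];print([round((np.degrees(np.arctan2(v[1],v[0]))+45)%90-45,1) for v in e])
def f(a,k):
    a=np.clip((a-20)/(a.max()-20),0,1)**.6*255;return cv2.resize(a.astype(np.uint8),None,fx=k,fy=k,interpolation=cv2.INTER_CUBIC)
cv2.imwrite("pics/post2.png",np.hstack([f(T[138:160,165:190],16)[:352],f(S[150:182,435:457],11)]))
E
python3 p.py
```

```text
[[635.9, 380.9], [629.0, 298.9], [553.9, 387.6], [546.9, 306.1]] centre [591.4 343.4]
[np.float64(-4.8), np.float64(-5.0), np.float64(-4.7), np.float64(-5.0)]
[[nan, nan], [nan, nan], [nan, nan], [626.7, 300.1]] centre [nan nan]
[np.float64(nan), np.float64(nan), np.float64(nan), np.float64(nan)]p.py:7: RuntimeWarning: invalid value encountered in scalar divide
  return (X*w).sum()/w.sum(),(Y*w).sum()/w.sum()
```

View pics/post2.png

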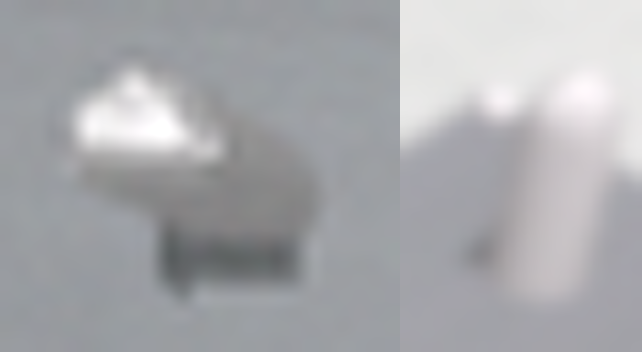

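```bash
python3 - <<'E'
from h import *
a=Cam("top")
for z in(.01,.052,.06):print(z,((a.px([[.5914,.3434,z],[.5854,.3434,z],[.5804,.3434,z],[.6024,.3434,z],[.5914,.3324,z],[.5914,.3374,z],[.5914,.3544,z]])-(165,138)+.5)*16).astype(int).tolist())
E
```

```text
0.01 [[242, 195], [242, 235], [242, 268], [241, 122], [315, 193], [282, 194], [169, 197]]
0.052 [[144, 144], [144, 186], [145, 220], [144, 68], [221, 142], [186, 143], [68, 146]]
0.06 [[125, 134], [125, 176], [125, 211], [124, 57], [202, 132], [167, 133], [48, 136]]
```

The base of the post shows a straight lower edge at row 235, which is 6 mm on the -x side. So the flat faces world -x: stand yaw is -4.9° and its centre is (591.4, 343.4). Next I'll refine the collar flats.

```bash
cat >> h.py <<'E'
def go(x,y,z,yaw):
    """print what is left to go, in units of the rows (tool axes at the target yaw and now)"""
    s=bot.sense();R=s["ee_rot"];p=s["tool_pos"];yw=np.degrees(np.arctan2(R[1,0],R[0,0]))
    d=np.array([x,y,z])-p;t=((yw-yaw)+180)%360-180
    c,q=np.cos(np.radians(yaw)),np.sin(np.radians(yaw));Rt=np.array([[c,q,0],[q,-c,0],[0,0,-1.]]).T
    print("t",round(s["time_s"],2),"tcp",np.round(p*1e3,1),"yaw",round(yw,1),"tilt",np.round(np.degrees(R[:2,2]),2),"turn units",round(t/90,3),
     "| shift now",np.round(R.T@d/.05,3),"| shift after turn",np.round(Rt.T@d/.05,3),"grip",round(s["grip_width"]*93,1),round(s["gripper_force"],1),"F",np.round(s["force"],1),"q7",round(s["qpos"][6]))
E
python3 - <<'E'
from h import *
d=np.load("pics/avg.npz")
for nm,x,y,a0,lo in(("wide",.3867,-.2683,55,0),("narrow",.427,-.1388,6,0)):
  for cam,k in(("top","T"),("scene","S")):
    c=Cam(cam);n=400;w=.03
    for side in (1,):
      a=np.radians(a0);P=[]
      G=d[k].astype(np.float32).mean(2)
      for t in np.linspace(-.006,.006,13):
        r=np.linspace(-.001,-.0125,116);X=x+r*np.cos(a)-t*np.sin(a);Y=y+r*np.sin(a)+t*np.cos(a)
        p=c.px(np.c_[X,Y,np.full(r.size,.02)]).astype(np.float32)
        v=cv2.remap(G,p[:,0][None],p[:,1][None],cv2.INTER_CUBIC)[0]
        g=np.gradient(cv2.GaussianBlur(v[None],(0,0),3)[0]);i=np.argmax(g);P.append((t,r[i]))
      P=np.array(P);m=np.polyfit(P[:,0],P[:,1],1);print(nm,cam,"angle",round(a0-np.degrees(np.arctan(m[0])),1),"dist mm",round(m[1]*1e3,2),"res",np.round(np.std(P[:,1]-np.polyval(m,P[:,0]))*1e3,2))
go(.3867,-.2683,.12,90)
E
```

```text
wide top angle 54.6 dist mm -6.81 res 0.36
wide scene angle 58.7 dist mm -8.6 res 0.03
narrow top angle 8.7 dist mm -7.73 res 0.49
narrow scene angle 2.8 dist mm -7.78 res 0.66
t 0.9 tcp [ 292.5 -580.4  235.7] yaw 26.7 tilt [0. 0.] turn units -0.703 | shift now [ 4.491 -4.727  2.314] | shift after turn [6.242 1.883 2.313] grip 93.0 0.0 F [-0.1  0.3  1.2] q7 -2
```

Request:
{"method": "play_rows", "body": {"commands": [[[0,0,0.2,0,0,-0.088,0],[0,0,0.2,0,0,-0.088,0],[0,0,0.2,0,0,-0.088,0],[0,0,0.2,0,0,-0.088,0],[0,0,0.2,0,0,-0.088,0],[0,0,0.2,0,0,-0.088,0],[0,0,0.2,0,0,-0.088,0],[0,0,0.2,0,0,-0.087,0],[0.6,0.2,0,0,0,0,0],[0.8,0.24,0,0,0,0,0]]]}}

```text
time_s: 1.9
tool_pos: [0.313, -0.5118, 0.1548]
ee_rot: [[0.005, 1.0, -0.0], [1.0, -0.005, -0.001], [-0.001, -0.0, -1.0]]
force: [1.9, 0.2, -0.2]
grip_width: 0.999
gripper_force: 0.0
```

```bash
python3 -c "
from h import *
go(.3867,-.2683,.12,90)"
```

```text
t 1.9 tcp [ 313.  -511.8  154.8] yaw 89.7 tilt [-0.02 -0.05] turn units -0.003 | shift now [4.878 1.45  0.691] | shift after turn [4.87  1.473 0.695] grip 92.9 0.0 F [ 1.9  0.2 -0.2] q7 44
```

Request:
{"method": "play_rows", "body": {"commands": [[[0.6,0.18,0.08,0,0,0,0],[0.6,0.18,0.08,0,0,0,0],[0.6,0.18,0.08,0,0,0,0],[0.6,0.18,0.08,0,0,0,0],[0.6,0.18,0.08,0,0,0,0],[0.6,0.18,0.08,0,0,0,0],[0.6,0.18,0.08,0,0,0,0],[0.5,0.15,0.08,0,0,0,0],[0.1,0.03,0,0,0,0,0],[0,0,0,0,0,0,0]]]}}

```text
time_s: 2.9
tool_pos: [0.387, -0.2701, 0.1239]
ee_rot: [[-0.002, 1.0, 0.0], [1.0, 0.002, -0.0], [-0.0, 0.0, -1.0]]
force: [-0.6, -0.8, 0.7]
grip_width: 1.0
gripper_force: 0.0
```

```bash
python3 -c "
from h import *
go(.3867,-.2683,.02,90)"
```

```text
t 2.9 tcp [ 387.  -270.1  123.9] yaw 90.1 tilt [ 0.02 -0.02] turn units 0.001 | shift now [ 0.037 -0.006  2.078] | shift after turn [ 0.036 -0.005  2.078] grip 93.0 0.0 F [-0.6 -0.8  0.7] q7 18
```

Request:
{"method": "play_rows", "body": {"commands": [[[0.03,0,0.5,0,0,0,0],[0,0,0.5,0,0,0,0],[0,0,0.5,0,0,0,0],[0,0,0.3,0,0,0,0],[0,0,0.2,0,0,0,0],[0,0,0.06,0,0,0,0],[0,0,0,0,0,0,0],[0,0,0,0,0,0,255],[0,0,0,0,0,0,255],[0,0,0,0,0,0,255]]]}}

```text
time_s: 3.9
tool_pos: [0.3868, -0.2691, 0.0213]
ee_rot: [[-0.0, 1.0, 0.001], [1.0, 0.0, -0.001], [-0.001, 0.001, -1.0]]
force: [-0.5, -0.5, -0.0]
grip_width: 0.791
gripper_force: 0.0
```

Request:
{"method": "play_rows", "body": {"commands": [[[0,0,0,0,0,0,255],[0,0,0,0,0,0,255],[0,0,0,0,0,0,255],[0,0,0,0,0,0,255],[0,0,0,0,0,0,255],[0,0,-0.3,0,0,0,255],[0,0,-0.6,0,0,0,255],[0,0,-0.6,0,0,0,255],[0,0,-0.6,0,0,0,255],[0,0,-0.3,0,0,0,255]]]}}

```text
time_s: 4.9
tool_pos: [0.3864, -0.2691, 0.1424]
ee_rot: [[-0.0, 1.0, 0.001], [1.0, 0.0, -0.001], [-0.001, 0.001, -1.0]]
force: [0.5, -0.2, -1.7]
grip_width: 0.623
gripper_force: 30.0
```

```bash
python3 -c "
from h import *
go(.5914,.3434,.12,29)"
```

```text
t 4.9 tcp [ 386.4 -269.1  142.4] yaw 90.0 tilt [ 0.06 -0.05] turn units 0.678 | shift now [12.25   4.101  0.44 ] | shift after turn [ 9.525 -8.726  0.447] grip 57.9 30.0 F [ 0.5 -0.2 -1.7] q7 18
```

Request:
{"method": "play_rows", "body": {"commands": [[[0.4,0.14,0,0,0,0,255],[0.75,0.25,0,0,0,0,255],[0.75,0.25,0,0,0,0,255],[0.75,0.25,0,0,0,0,255],[0.75,0.25,0,0,0,0,255],[0.75,0.25,0,0,0,0,255],[0.75,0.25,0,0,0,0,255],[0.75,0.25,0,0,0,0,255],[0.75,0.25,0,0,0,0,255],[0.75,0.25,0,0,0,0,255]]]}}

```text
time_s: 5.9
tool_pos: [0.5051, 0.0897, 0.1399]
ee_rot: [[-0.0, 1.0, -0.003], [1.0, 0.0, -0.001], [-0.001, -0.003, -1.0]]
force: [0.4, -0.7, -1.4]
grip_width: 0.627
gripper_force: 30.0
```

Request:
{"method": "play_rows", "body": {"commands": [[[0.75,0.25,0,0,0,0,255],[0.75,0.25,0,0,0,0,255],[0.75,0.25,0,0,0,0,255],[0.75,0.25,0,0,0,0,255],[0.75,0.25,0,0,0,0,255],[0.75,0.25,0,0,0,0,255],[0.4,0.12,0,0,0,0,255],[0.1,0,0,0,0,0,255],[0,0,0,0,0,0.04,255],[0,0,0,0,0,0.08,255]]]}}

```text
time_s: 6.9
tool_pos: [0.586, 0.3363, 0.1395]
ee_rot: [[0.192, 0.981, -0.003], [0.981, -0.192, -0.003], [-0.004, -0.002, -1.0]]
force: [-0.6, -0.3, -1.6]
grip_width: 0.624
gripper_force: 30.0
```

Request:
{"method": "play_rows", "body": {"commands": [[[0,0,0,0,0,0.085,255],[0,0,0,0,0,0.085,255],[0,0,0,0,0,0.085,255],[0,0,0,0,0,0.085,255],[0,0,0,0,0,0.085,255],[0,0,0,0,0,0.085,255],[0,0,0,0,0,0.05,255],[0,0,0,0,0,0,255],[0,0,0,0,0,0,255],[0,0,0,0,0,0,255]]]}}

```text
time_s: 7.9
tool_pos: [0.5866, 0.3378, 0.1405]
ee_rot: [[0.876, 0.482, -0.001], [0.482, -0.876, -0.001], [-0.001, 0.0, -1.0]]
force: [-0.6, -0.2, -1.4]
grip_width: 0.625
gripper_force: 30.0
```

```bash
python3 -c "
from h import *
go(.5914,.3434,.03,29)"
```

```text
t 7.9 tcp [586.6 337.8 140.5] yaw 28.8 tilt [-0.05 -0.04] turn units -0.002 | shift now [ 0.142 -0.052  2.209] | shift after turn [ 0.139 -0.052  2.209] grip 58.1 30.0 F [-0.6 -0.2 -1.4] q7 -91
```

Request:
{"method": "play_rows", "body": {"commands": [[[0.12,-0.05,0,0,0,0,255],[0,0,0.2,0,0,0,255],[0,0,0.3,0,0,0,255],[0,0,0.3,0,0,0,255],[0,0,0.2,0,0,0,255],[0,0,0.1,0,0,0,255],[0,0,0.05,0,0,0,255],[0,0,0.05,0,0,0,255],[0,0,0,0,0,0,255],[0,0,0,0,0,0,255]]]}}

```text
time_s: 8.9
tool_pos: [0.5911, 0.3439, 0.0813]
ee_rot: [[0.876, 0.482, 0.001], [0.482, -0.876, 0.001], [0.001, -0.0, -1.0]]
force: [-0.3, -0.4, -0.4]
grip_width: 0.622
gripper_force: 30.0
```

```bash
python3 -c "
from h import *
go(.5907,.343,.0315,29)
I=bot.get_image('scene')[110:200,400:500,::-1]
cv2.imwrite('pics/ins.png',cv2.resize(I,None,fx=6,fy=6,interpolation=cv2.INTER_CUBIC))"
```

```text
t 8.9 tcp [591.1 343.9  81.3] yaw 28.8 tilt [0.05 0.04] turn units -0.002 | shift now [-0.017  0.012  0.995] | shift after turn [-0.016  0.012  0.995] grip 57.8 30.0 F [-0.3 -0.4 -0.4] q7 -91
```

View pics/ins.png

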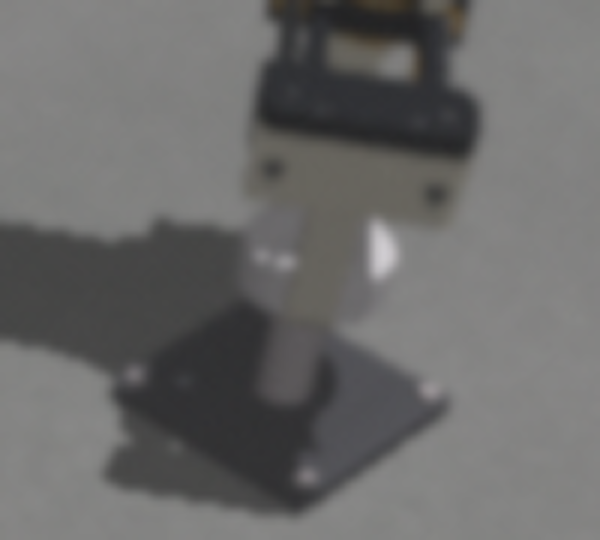

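The collar is held just over the post, with the post top hidden inside it and the post base at (290,390). I'll go down in small steps.

Request:
{"method": "play_rows", "body": {"commands": [[[-0.015,0.01,0.03,0,0,0,255],[0,0,0.03,0,0,0,255],[0,0,0.03,0,0,0,255],[0,0,0.03,0,0,0,255],[0,0,0.03,0,0,0,255],[0,0,0.03,0,0,0,255],[0,0,0.03,0,0,0,255],[0,0,0.03,0,0,0,255],[0,0,0,0,0,0,255],[0,0,0,0,0,0,255]]]}}

```text
time_s: 9.95
tool_pos: [0.5904, 0.343, 0.0687]
ee_rot: [[0.876, 0.482, 0.0], [0.482, -0.876, 0.0], [0.0, -0.0, -1.0]]
force: [-0.1, -0.1, -1.3]
grip_width: 0.628
gripper_force: 30.0
```

```bash
python3 -c "
from h import *
go(.5907,.343,.0315,29)"
```

```text
t 9.95 tcp [590.4 343.   68.7] yaw 28.8 tilt [0. 0.] turn units -0.002 | shift now [0.006 0.003 0.744] | shift after turn [0.006 0.003 0.744] grip 58.4 30.0 F [-0.1 -0.1 -1.3] q7 -91
```

Request:
{"method": "play_rows", "body": {"commands": [[[0,0,0.1,0,0,0,255],[0,0,0.12,0,0,0,255],[0,0,0.12,0,0,0,255],[0,0,0.12,0,0,0,255],[0,0,0.12,0,0,0,255],[0,0,0.08,0,0,0,255],[0,0,0.04,0,0,0,255],[0,0,0,0,0,0,255],[0,0,0,0,0,0,255],[0,0,0,0,0,0,255]]]}}

```text
time_s: 10.95
tool_pos: [0.5906, 0.3431, 0.0341]
ee_rot: [[0.876, 0.482, 0.001], [0.482, -0.876, 0.0], [0.001, -0.0, -1.0]]
force: [-0.1, -0.0, -0.6]
grip_width: 0.624
gripper_force: 30.0
```

```bash
python3 -c "
from h import *
go(.5907,.343,.0315,29)"
```

```text
t 10.95 tcp [590.6 343.1  34.1] yaw 28.8 tilt [0.04 0.03] turn units -0.002 | shift now [-0.     0.002  0.052] | shift after turn [-0.     0.002  0.052] grip 58.0 30.0 F [-0.1 -0.  -0.6] q7 -91
```

Request:
{"method": "play_rows", "body": {"commands": [[[0,0,0.03,0,0,0,255],[0,0,0,0,0,0,255],[0,0,0,0,0,0,80],[0,0,0,0,0,0,40],[0,0,0,0,0,0,40],[0,0,-0.2,0,0,0,40],[0,0,-0.6,0,0,0,40],[0,0,-0.7,0,0,0,40],[0,0,-0.6,0,0,0,40],[0,0,-0.2,0,0,0,40]]]}}

```text
time_s: 11.95
tool_pos: [0.5926, 0.3441, 0.1522]
ee_rot: [[0.876, 0.482, 0.007], [0.482, -0.876, 0.004], [0.008, -0.0, -1.0]]
force: [0.7, 0.4, -0.0]
grip_width: 0.844
gripper_force: 0.0
```

```bash
python3 -c "
from h import *
go(.427,-.1388,.12,90)"
```

```text
t 11.95 tcp [592.6 344.1 152.2] yaw 28.8 tilt [0.42 0.25] turn units -0.68 | shift now [-7.561  6.867  0.577] | shift after turn [-9.658 -3.311  0.643] grip 78.5 0.0 F [ 0.7  0.4 -0. ] q7 -91
```

Request:
{"method": "play_rows", "body": {"commands": [[[0,0,0,0,0,-0.085,90],[0,0,0,0,0,-0.085,90],[0,0,0,0,0,-0.085,90],[0,0,0,0,0,-0.085,90],[0,0,0,0,0,-0.085,90],[0,0,0,0,0,-0.085,90],[0,0,0,0,0,-0.085,90],[0,0,0,0,0,-0.085,90],[-0.4,-0.14,0,0,0,0,90],[-0.75,-0.26,0,0,0,0,90]]]}}

```text
time_s: 12.95
tool_pos: [0.5693, 0.2882, 0.1462]
ee_rot: [[-0.005, 1.0, -0.001], [1.0, 0.005, 0.003], [0.003, -0.001, -1.0]]
force: [0.2, -1.1, -0.2]
grip_width: 0.647
gripper_force: 0.0
```

Request:
{"method": "play_rows", "body": {"commands": [[[-0.8,-0.27,0,0,0,0,90],[-0.8,-0.27,0,0,0,0,90],[-0.8,-0.27,0,0,0,0,90],[-0.8,-0.27,0,0,0,0,90],[-0.8,-0.27,0,0,0,0,90],[-0.8,-0.27,0,0,0,0,90],[-0.8,-0.27,0,0,0,0,90],[-0.8,-0.27,0,0,0,0,90],[-0.8,-0.27,0,0,0,0,90],[-0.8,-0.27,0,0,0,0,90]]]}}

```text
time_s: 13.95
tool_pos: [0.4345, -0.1161, 0.147]
ee_rot: [[-0.0, 1.0, -0.0], [1.0, 0.0, 0.0], [0.0, -0.0, -1.0]]
force: [0.7, -0.0, 0.2]
grip_width: 0.648
gripper_force: 0.0
```

```bash
python3 -c "
from h import *
go(.427,-.1388,.1,90)"
```

```text
t 13.95 tcp [ 434.5 -116.1  147. ] yaw 90.0 tilt [-0.03  0.01] turn units 0.0 | shift now [-0.454 -0.149  0.939] | shift after turn [-0.454 -0.149  0.939] grip 60.2 0.0 F [ 0.7 -0.   0.2] q7 0
```

Request:
{"method": "play_rows", "body": {"commands": [[[-0.3,-0.1,0.2,0,0,0,90],[-0.12,-0.04,0.3,0,0,0,90],[0,0,0.3,0,0,0,90],[0,0,0.1,0,0,0,90],[0,0,0,0,0,0,90],[0,0,0,0,0,0,90],[0,0,0,0,0,0,90],[0,0,0,0,0,0,90],[0,0,0,0,0,0,90],[0,0,0,0,0,0,90]]]}}

```text
time_s: 14.95
tool_pos: [0.4287, -0.1356, 0.1024]
ee_rot: [[-0.0, 1.0, 0.0], [1.0, 0.0, -0.0], [-0.0, 0.0, -1.0]]
force: [0.8, 0.8, 0.7]
grip_width: 0.648
gripper_force: 0.0
```

```bash
python3 -c "
from h import *
go(.427,-.1388,.021,90)"
```

```text
t 14.95 tcp [ 428.7 -135.6  102.4] yaw 90.0 tilt [ 0.03 -0.01] turn units 0.0 | shift now [-0.064 -0.034  1.628] | shift after turn [-0.064 -0.033  1.628] grip 60.2 0.0 F [0.8 0.8 0.7] q7 0
```

Request:
{"method": "play_rows", "body": {"commands": [[[-0.064,-0.034,0.2,0,0,0,90],[0,0,0.4,0,0,0,90],[0,0,0.4,0,0,0,90],[0,0,0.3,0,0,0,90],[0,0,0.2,0,0,0,90],[0,0,0.1,0,0,0,90],[0,0,0.03,0,0,0,90],[0,0,0,0,0,0,90],[0,0,0,0,0,0,255],[0,0,0,0,0,0,255]]]}}

```text
time_s: 15.95
tool_pos: [0.4272, -0.1389, 0.0212]
ee_rot: [[-0.0, 1.0, 0.001], [1.0, 0.0, -0.0], [-0.0, 0.001, -1.0]]
force: [0.3, -0.5, 0.6]
grip_width: 0.523
gripper_force: 0.0
```

```bash
python3 -c "
from h import *
go(.427,-.1388,.021,90)"
```

```text
t 15.95 tcp [ 427.2 -138.9   21.2] yaw 90.0 tilt [ 0.07 -0.01] turn units 0.0 | shift now [ 0.003 -0.003  0.003] | shift after turn [ 0.003 -0.003  0.003] grip 48.7 0.0 F [ 0.3 -0.5  0.6] q7 -4
```

Request:
{"method": "play_rows", "body": {"commands": [[[0,0,0,0,0,0,255],[0,0,0,0,0,0,255],[0,0,0,0,0,0,255],[0,0,0,0,0,0,255],[0,0,-0.3,0,0,0,255],[0,0,-0.6,0,0,0,255],[0,0,-0.7,0,0,0,255],[0,0,-0.6,0,0,0,255],[0,0,-0.3,0,0,0,255],[0,0,0,0,0,0,255]]]}}

```text
time_s: 16.95
tool_pos: [0.4278, -0.1391, 0.1473]
ee_rot: [[0.0, 1.0, 0.004], [1.0, -0.0, -0.001], [-0.001, 0.004, -1.0]]
force: [1.4, -0.6, -1.6]
grip_width: 0.421
gripper_force: 30.0
```

```bash
python3 -c "
from h import *
go(.5906,.343,.14,79)"
```

```text
t 16.95 tcp [ 427.8 -139.1  147.3] yaw 90.0 tilt [ 0.23 -0.07] turn units 0.122 | shift now [9.643 3.255 0.147] | shift after turn [10.087  1.357  0.145] grip 39.2 30.0 F [ 1.4 -0.6 -1.6] q7 2
```

Request:
{"method": "play_rows", "body": {"commands": [[[0,0,0,0,0,0.061,255],[0,0,0,0,0,0.061,255],[0.5,0.07,0,0,0,0,255],[0.8,0.11,0,0,0,0,255],[0.8,0.11,0,0,0,0,255],[0.8,0.11,0,0,0,0,255],[0.8,0.11,0,0,0,0,255],[0.8,0.11,0,0,0,0,255],[0.8,0.11,0,0,0,0,255],[0.8,0.11,0,0,0,0,255]]]}}

```text
time_s: 17.95
tool_pos: [0.5253, 0.1539, 0.1437]
ee_rot: [[0.19, 0.982, -0.003], [0.982, -0.19, -0.002], [-0.002, -0.003, -1.0]]
force: [0.8, 0.1, -0.4]
grip_width: 0.418
gripper_force: 30.0
```

Request:
{"method": "play_rows", "body": {"commands": [[[0.8,0.11,0,0,0,0,255],[0.8,0.11,0,0,0,0,255],[0.8,0.11,0,0,0,0,255],[0.8,0.11,0,0,0,0,255],[0.5,0.06,0,0,0,0,255],[0.2,0.02,0,0,0,0,255],[0,0,0,0,0,0,255],[0,0,0,0,0,0,255],[0,0,0,0,0,0,255],[0,0,0,0,0,0,255]]]}}

```text
time_s: 18.95
tool_pos: [0.589, 0.3372, 0.1459]
ee_rot: [[0.192, 0.981, 0.0], [0.981, -0.192, -0.001], [-0.001, 0.0, -1.0]]
force: [-0.2, 0.4, 0.1]
grip_width: 0.419
gripper_force: 30.0
```

```bash
python3 -c "
from h import *
go(.5906,.343,.0813,79)"
```

```text
t 18.95 tcp [589.  337.2 145.9] yaw 78.9 tilt [ 0.01 -0.06] turn units -0.001 | shift now [0.122 0.008 1.292] | shift after turn [0.121 0.009 1.292] grip 39.0 30.0 F [-0.2  0.4  0.1] q7 -50
```

Request:
{"method": "play_rows", "body": {"commands": [[[0.12,0.008,0.1,0,0,0,255],[0,0,0.3,0,0,0,255],[0,0,0.4,0,0,0,255],[0,0,0.3,0,0,0,255],[0,0,0.1,0,0,0,255],[0,0,0.05,0,0,0,255],[0,0,0,0,0,0,255],[0,0,0,0,0,0,255],[0,0,0,0,0,0,255],[0,0,0,0,0,0,255]]]}}

```text
time_s: 19.95
tool_pos: [0.5906, 0.3452, 0.0839]
ee_rot: [[0.19, 0.982, 0.001], [0.982, -0.19, 0.001], [0.001, 0.001, -1.0]]
force: [0.2, -0.1, -1.1]
grip_width: 0.421
gripper_force: 30.0
```

```bash
python3 -c "
from h import *
go(.5906,.343,.0515,79)
I=bot.get_image('scene')[110:200,400:500,::-1]
cv2.imwrite('pics/ins2.png',cv2.resize(I,None,fx=6,fy=6,interpolation=cv2.INTER_CUBIC))"
```

```text
t 19.95 tcp [590.6 345.2  83.9] yaw 79.0 tilt [0.06 0.05] turn units 0.0 | shift now [-0.044  0.009  0.649] | shift after turn [-0.043  0.009  0.649] grip 39.2 30.0 F [ 0.2 -0.1 -1.1] q7 -51
```

View pics/ins2.png

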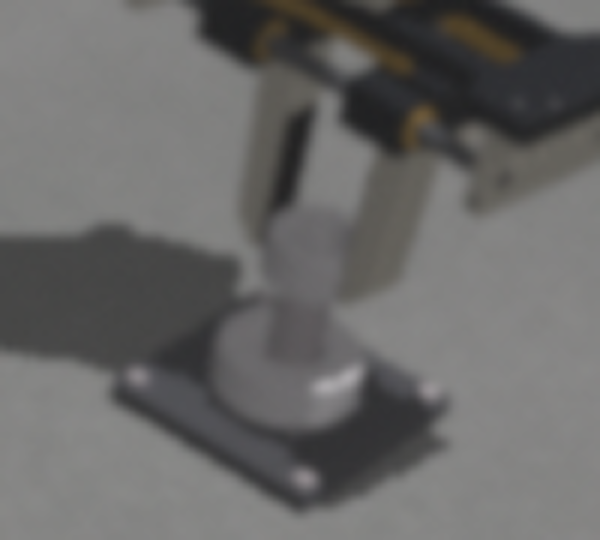

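The wide collar sits flat on the stand at (290,370). The narrow one is held centred over the post at (305,245).

Request:
{"method": "play_rows", "body": {"commands": [[[-0.044,0.009,0,0,0,0,255],[0,0,0.04,0,0,0,255],[0,0,0.04,0,0,0,255],[0,0,0.04,0,0,0,255],[0,0,0.04,0,0,0,255],[0,0,0.04,0,0,0,255],[0,0,0.04,0,0,0,255],[0,0,0.04,0,0,0,255],[0,0,0,0,0,0,255],[0,0,0,0,0,0,255]]]}}

```text
time_s: 21.0
tool_pos: [0.5902, 0.3427, 0.0692]
ee_rot: [[0.19, 0.982, -0.0], [0.982, -0.19, 0.0], [0.0, -0.0, -1.0]]
force: [-1.4, 0.7, -0.2]
grip_width: 0.419
gripper_force: 30.0
```

```bash
python3 -c "
from h import *
go(.5906,.343,.0515,79)"
```

```text
t 21.0 tcp [590.2 342.7  69.2] yaw 79.0 tilt [-0.  0.] turn units 0.0 | shift now [0.007 0.006 0.353] | shift after turn [0.007 0.006 0.353] grip 39.0 30.0 F [-1.4  0.7 -0.2] q7 -51
```

Request:
{"method": "play_rows", "body": {"commands": [[[0,0,0.06,0,0,0,255],[0,0,0.1,0,0,0,255],[0,0,0.1,0,0,0,255],[0,0,0.06,0,0,0,255],[0,0,0.02,0,0,0,255],[0,0,0,0,0,0,255],[0,0,0,0,0,0,255],[0,0,0,0,0,0,150],[0,0,0,0,0,0,90],[0,0,0,0,0,0,90]]]}}

```text
time_s: 22.0
tool_pos: [0.5904, 0.3428, 0.0525]
ee_rot: [[0.19, 0.982, 0.0], [0.982, -0.19, 0.0], [0.0, 0.0, -1.0]]
force: [-0.5, -0.1, 0.2]
grip_width: 0.546
gripper_force: 0.0
```

```bash
python3 -c "
from h import *
go(.5906,.343,.0515,79)"
```

```text
t 22.0 tcp [590.4 342.8  52.5] yaw 79.0 tilt [0.03 0.02] turn units 0.0 | shift now [0.004 0.003 0.02 ] | shift after turn [0.004 0.003 0.02 ] grip 50.7 0.0 F [-0.5 -0.1  0.2] q7 -51
```

Request:
{"method": "play_rows", "body": {"commands": [[[0,0,0,0,0,0,90],[0,0,0,0,0,0,90],[0,0,-0.2,0,0,0,90],[0,0,-0.6,0,0,0,90],[0,0,-0.6,0,0,0,90],[0,0,-0.2,0,0,0,90],[0,0,0,0,0,0,90],[0,0,0,0,0,0,90],[0,0,0,0,0,0,90],[0,0,0,0,0,0,90]]]}}

```text
time_s: 23.0
tool_pos: [0.5894, 0.3422, 0.1305]
ee_rot: [[0.19, 0.982, -0.003], [0.982, -0.19, -0.002], [-0.002, -0.002, -1.0]]
force: [-0.4, 0.0, -0.6]
grip_width: 0.647
gripper_force: 0.0
```

```bash
python3 -c "
from h import *
go(.476,.132,.1,179);go(.3947,.2834,.1,10)
I=bot.get_image('scene')[110:200,400:500,::-1]
cv2.imwrite('pics/ins3.png',cv2.resize(I,None,fx=6,fy=6,interpolation=cv2.INTER_CUBIC))"
```

```text
t 23.0 tcp [589.4 342.2 130.5] yaw 79.0 tilt [-0.15 -0.1 ] turn units -1.111 | shift now [-4.557 -1.427  0.622] | shift after turn [ 2.195 -4.242  0.609] grip 60.2 0.0 F [-0.4  0.  -0.6] q7 -50
t 23.0 tcp [589.4 342.2 130.5] yaw 79.0 tilt [-0.15 -0.1 ] turn units 0.767 | shift now [-1.893 -3.599  0.622] | shift after turn [-4.04   0.481  0.609] grip 60.2 0.0 F [-0.4  0.  -0.6] q7 -50
```

View pics/ins3.png

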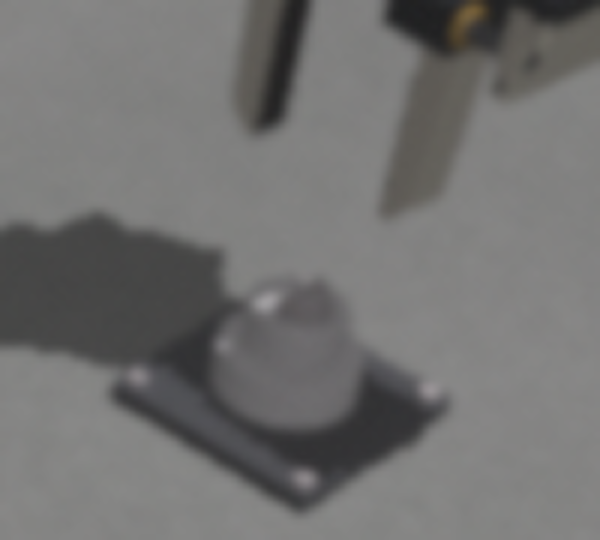

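Both collars are stacked: the narrow one is down on the wide one at (300,330), with the post tip showing. Next is short antenna b.

Request:
{"method": "play_rows", "body": {"commands": [[[0,0,0,0,0,0.085,90],[0,0,0,0,0,0.085,90],[0,0,0,0,0,0.085,90],[0,0,0,0,0,0.085,90],[0,0,0,0,0,0.085,90],[0,0,0,0,0,0.085,90],[0,0,0,0,0,0.085,90],[0,0,0,0,0,0.085,90],[0,0,0,0,0,0.085,90],[-0.4,0.04,0,0,0,0,90]]]}}

```text
time_s: 24.05
tool_pos: [0.5723, 0.3372, 0.1312]
ee_rot: [[0.985, 0.174, 0.002], [0.174, -0.985, -0.0], [0.002, 0.001, -1.0]]
force: [0.4, 0.6, -0.1]
grip_width: 0.65
gripper_force: 0.0
```

Request:
{"method": "play_rows", "body": {"commands": [[[-0.7,0.08,0,0,0,0,90],[-0.7,0.08,0,0,0,0,90],[-0.7,0.08,0,0,0,0,90],[-0.7,0.08,0,0,0,0,90],[-0.5,0.07,0,0,0,0,90],[-0.2,0.02,0.2,0,0,0,90],[-0.1,0,0.3,0,0,0,90],[0,0,0.1,0,0,0,90],[0,0,0,0,0,0,90],[0,0,0,0,0,0,90]]]}}

```text
time_s: 25.05
tool_pos: [0.3982, 0.2855, 0.1024]
ee_rot: [[0.984, 0.177, 0.001], [0.177, -0.984, 0.0], [0.001, -0.0, -1.0]]
force: [-0.1, -0.4, -0.2]
grip_width: 0.646
gripper_force: 0.0
```

```bash
python3 -c "
from h import *
go(.3947,.2834,.02,10)"
```

```text
t 25.05 tcp [398.2 285.5 102.4] yaw 10.2 tilt [0.05 0.02] turn units 0.002 | shift now [-0.077  0.029  1.647] | shift after turn [-0.076  0.029  1.647] grip 60.1 0.0 F [-0.1 -0.4 -0.2] q7 -111
```

Request:
{"method": "play_rows", "body": {"commands": [[[-0.06,0.03,0.2,0,0,0,90],[0,0,0.4,0,0,0,90],[0,0,0.5,0,0,0,90],[0,0,0.3,0,0,0,90],[0,0,0.2,0,0,0,90],[0,0,0.04,0,0,0,90],[0,0,0,0,0,0,200],[0,0,0,0,0,0,255],[0,0,0,0,0,0,255],[0,0,0,0,0,0,255]]]}}

```text
time_s: 26.05
tool_pos: [0.395, 0.2835, 0.0208]
ee_rot: [[0.984, 0.177, 0.001], [0.177, -0.984, 0.001], [0.001, -0.001, -1.0]]
force: [-0.4, 0.5, -0.2]
grip_width: 0.352
gripper_force: 0.0
```

Request:
{"method": "play_rows", "body": {"commands": [[[0,0,0,0,0,0,255],[0,0,0,0,0,0,255],[0,0,0,0,0,0,255],[0,0,0,0,0,0,255],[0,0,-0.3,0,0,0,255],[0,0,-0.6,0,0,0,255],[0,0,-0.6,0,0,0,255],[0,0,-0.3,0,0,0,255],[0,0,0,0,0,0,255],[0,0,0,0,0,0,255]]]}}

```text
time_s: 27.05
tool_pos: [0.3943, 0.283, 0.1098]
ee_rot: [[0.984, 0.177, -0.001], [0.177, -0.984, -0.0], [-0.001, 0.0, -1.0]]
force: [-0.5, -0.5, -0.3]
grip_width: 0.214
gripper_force: 29.9
```

```bash
python3 -c "
from h import *
go(.5914,-.27,.11,3)"
```

```text
t 27.05 tcp [394.3 283.  109.8] yaw 10.2 tilt [-0.03 -0.02] turn units 0.08 | shift now [ 1.9220e+00  1.1583e+01 -3.0000e-03] | shift after turn [ 3.3580e+00  1.1251e+01 -4.0000e-03] grip 19.9 29.9 F [-0.5 -0.5 -0.3] q7 -111
```

Request:
{"method": "play_rows", "body": {"commands": [[[0,0,0,0,0,0.04,255],[0,0,0,0,0,0.04,255],[0.1,0.36,0,0,0,0,255],[0.21,0.72,0,0,0,0,255],[0.21,0.72,0,0,0,0,255],[0.21,0.72,0,0,0,0,255],[0.21,0.72,0,0,0,0,255],[0.21,0.72,0,0,0,0,255],[0.21,0.72,0,0,0,0,255],[0.21,0.72,0,0,0,0,255]]]}}

```text
time_s: 28.05
tool_pos: [0.4864, 0.0161, 0.1085]
ee_rot: [[0.999, 0.052, -0.003], [0.052, -0.999, -0.0], [-0.003, -0.0, -1.0]]
force: [1.5, 0.7, -0.2]
grip_width: 0.212
gripper_force: 29.9
```

Request:
{"method": "play_rows", "body": {"commands": [[[0.21,0.72,0,0,0,0,255],[0.21,0.72,0,0,0,0,255],[0.21,0.72,0,0,0,0,255],[0.21,0.72,0,0,0,0,255],[0.21,0.72,0,0,0,0,255],[0.21,0.72,0,0,0,0,255],[0.21,0.72,0,0,0,0,255],[0.21,0.72,0,0,0,0,255],[0.1,0.3,0,0,0,0,255],[0,0,0,0,0,0,255]]]}}

```text
time_s: 29.05
tool_pos: [0.5904, -0.2838, 0.1076]
ee_rot: [[0.999, 0.047, -0.003], [0.047, -0.999, -0.001], [-0.003, 0.001, -1.0]]
force: [-1.4, -0.7, -0.5]
grip_width: 0.212
gripper_force: 29.9
```

```bash
python3 -c "
from h import *
go(.5897,-.283,.026,2.6)"
```

```text
t 29.05 tcp [ 590.4 -283.8  107.6] yaw 2.7 tilt [-0.18 -0.05] turn units 0.001 | shift now [-0.008 -0.018  1.633] | shift after turn [-0.013 -0.016  1.633] grip 19.7 29.9 F [-1.4 -0.7 -0.5] q7 -60
```

Request:
{"method": "play_rows", "body": {"commands": [[[-0.01,-0.02,0.2,0,0,0,255],[0,0,0.4,0,0,0,255],[0,0,0.4,0,0,0,255],[0,0,0.3,0,0,0,255],[0,0,0.2,0,0,0,255],[0,0,0.1,0,0,0,255],[0,0,0.04,0,0,0,255],[0,0,0,0,0,0,255],[0,0,0,0,0,0,180],[0,0,0,0,0,0,155]]]}}

```text
time_s: 30.05
tool_pos: [0.5918, -0.2796, 0.029]
ee_rot: [[0.999, 0.052, 0.002], [0.052, -0.999, -0.001], [0.001, 0.001, -1.0]]
force: [0.1, -0.1, 1.0]
grip_width: 0.339
gripper_force: 0.0
```

Request:
{"method": "play_rows", "body": {"commands": [[[0,0,0,0,0,0,155],[0,0,0,0,0,0,155],[0,0,-0.2,0,0,0,155],[0,0,-0.5,0,0,0,155],[0,0,-0.6,0,0,0,155],[0,0,-0.3,0,0,0,110],[0,0,0,0,0,0,110],[0,0,0,0,0,0,110],[0,0,0,0,0,0,110],[0,0,0,0,0,0,110]]]}}

```text
time_s: 31.05
tool_pos: [0.5904, -0.2789, 0.1066]
ee_rot: [[0.999, 0.052, -0.003], [0.052, -0.999, 0.001], [-0.003, -0.001, -1.0]]
force: [0.4, -0.3, 1.2]
grip_width: 0.57
gripper_force: 0.0
```

```bash
python3 -c "
from h import *
go(.438,-.0065,.11,-30.2)"
```

```text
t 31.05 tcp [ 590.4 -278.9  106.6] yaw 3.0 tilt [-0.16  0.08] turn units 0.369 | shift now [-2.759 -5.599 -0.053] | shift after turn [-5.374 -3.175 -0.069] grip 53.0 0.0 F [ 0.4 -0.3  1.2] q7 -60
```

Request:
{"method": "play_rows", "body": {"commands": [[[0,0,0,0,0,0.074,110],[0,0,0,0,0,0.074,110],[0,0,0,0,0,0.074,110],[0,0,0,0,0,0.074,110],[0,0,0,0,0,0.074,110],[-0.3,-0.17,0,0,0,0,110],[-0.6,-0.36,0,0,0,0,110],[-0.6,-0.36,0,0,0,0,110],[-0.6,-0.36,0,0,0,0,110],[-0.6,-0.36,0,0,0,0,110]]]}}

```text
time_s: 32.05
tool_pos: [0.5142, -0.1404, 0.1074]
ee_rot: [[0.863, -0.505, -0.001], [-0.505, -0.863, 0.0], [-0.001, 0.0, -1.0]]
force: [0.2, 0.1, 0.4]
grip_width: 0.572
gripper_force: 0.0
```

Request:
{"method": "play_rows", "body": {"commands": [[[-0.6,-0.36,0,0,0,0,110],[-0.6,-0.36,0,0,0,0,110],[-0.6,-0.36,0,0,0,0,110],[-0.6,-0.36,0,0,0,0,110],[-0.2,-0.12,0,0,0,0,110],[-0.07,0,0,0,0,0,110],[0,0,0.1,0,0,0,110],[0,0,0,0,0,0,110],[0,0,0,0,0,0,110],[0,0,0,0,0,0,110]]]}}

```text
time_s: 33.05
tool_pos: [0.44, -0.0081, 0.1031]
ee_rot: [[0.862, -0.506, 0.0], [-0.506, -0.862, -0.0], [0.001, 0.0, -1.0]]
force: [-0.7, 0.1, 0.9]
grip_width: 0.571
gripper_force: 0.0
```

```bash
python3 -c "
from h import *
go(.438,-.0065,.021,-30.2)
cv2.imwrite('pics/mid.png',bot.get_image('scene')[:,:,::-1])"
```

```text
t 33.05 tcp [440.   -8.1 103.1] yaw -30.4 tilt [ 0.02 -0.03] turn units -0.003 | shift now [-0.051 -0.007  1.642] | shift after turn [-0.049 -0.007  1.642] grip 53.1 0.0 F [-0.7  0.1  0.9] q7 -106
```

View pics/mid.png

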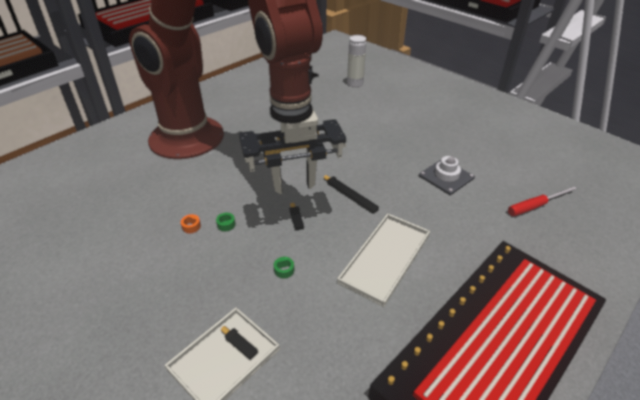

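Antenna b lies in the short tray at (240,342). The gripper is over antenna a at (297,216).

Request:
{"method": "play_rows", "body": {"commands": [[[-0.03,0,0.2,0,0,0,110],[0,0,0.4,0,0,0,110],[0,0,0.5,0,0,0,110],[0,0,0.3,0,0,0,110],[0,0,0.2,0,0,0,110],[0,0,0.04,0,0,0,110],[0,0,0,0,0,0,200],[0,0,0,0,0,0,255],[0,0,0,0,0,0,255],[0,0,0,0,0,0,255]]]}}

```text
time_s: 34.1
tool_pos: [0.4385, -0.0061, 0.0217]
ee_rot: [[0.863, -0.505, 0.001], [-0.505, -0.863, 0.0], [0.001, -0.001, -1.0]]
force: [-0.6, -0.4, -0.5]
grip_width: 0.269
gripper_force: 0.0
```

Request:
{"method": "play_rows", "body": {"commands": [[[0,0,0,0,0,0,255],[0,0,0,0,0,0,255],[0,0,0,0,0,0,255],[0,0,0,0,0,0,255],[0,0,-0.3,0,0,0,255],[0,0,-0.6,0,0,0,255],[0,0,-0.6,0,0,0,255],[0,0,-0.3,0,0,0,255],[0,0,0,0,0,0,255],[0,0,0,0,0,0,255]]]}}

```text
time_s: 35.1
tool_pos: [0.4378, -0.006, 0.1108]
ee_rot: [[0.863, -0.504, -0.0], [-0.504, -0.863, 0.0], [-0.0, 0.0, -1.0]]
force: [0.5, -0.5, -0.4]
grip_width: 0.208
gripper_force: 30.0
```

```bash
python3 -c "
from h import *
go(.592,-.34,.11,2.6)"
```

```text
t 35.1 tcp [437.8  -6.  110.8] yaw -30.3 tilt [-0.03  0.01] turn units -0.366 | shift now [6.032 4.211 0.014] | shift after turn [2.778 6.812 0.016] grip 19.3 30.0 F [ 0.5 -0.5 -0.4] q7 -106
```

Request:
{"method": "play_rows", "body": {"commands": [[[0,0,0,0,0,-0.073,255],[0,0,0,0,0,-0.073,255],[0,0,0,0,0,-0.073,255],[0,0,0,0,0,-0.073,255],[0,0,0,0,0,-0.073,255],[0.13,0.32,0,0,0,0,255],[0.26,0.64,0,0,0,0,255],[0.26,0.64,0,0,0,0,255],[0.26,0.64,0,0,0,0,255],[0.26,0.64,0,0,0,0,255]]]}}

```text
time_s: 36.1
tool_pos: [0.5024, -0.1484, 0.1093]
ee_rot: [[0.999, 0.044, -0.003], [0.044, -0.999, 0.002], [-0.003, -0.002, -1.0]]
force: [0.7, 0.6, -0.4]
grip_width: 0.213
gripper_force: 30.0
```

Request:
{"method": "play_rows", "body": {"commands": [[[0.26,0.64,0,0,0,0,255],[0.26,0.64,0,0,0,0,255],[0.26,0.64,0,0,0,0,255],[0.26,0.64,0,0,0,0,255],[0.26,0.64,0,0,0,0,255],[0.2,0.5,0,0,0,0,255],[0.1,0.2,0,0,0,0,255],[0,0,0,0,0,0,255],[0,0,0,0,0,0,255],[0,0,0,0,0,0,255]]]}}

```text
time_s: 37.1
tool_pos: [0.5911, -0.3369, 0.1101]
ee_rot: [[0.999, 0.046, -0.002], [0.046, -0.999, 0.002], [-0.002, -0.003, -1.0]]
force: [-0.4, 0.0, -0.9]
grip_width: 0.21
gripper_force: 30.0
```

```bash
python3 -c "
from h import *
go(.592,-.34,.0265,2.6)"
```

```text
t 37.1 tcp [ 591.1 -336.9  110.1] yaw 2.6 tilt [-0.1   0.14] turn units 0.0 | shift now [0.018 0.066 1.672] | shift after turn [0.015 0.062 1.672] grip 19.5 30.0 F [-0.4  0.  -0.9] q7 -56
```

Request:
{"method": "play_rows", "body": {"commands": [[[0.015,0.03,0.2,0,0,0,255],[0,0,0.4,0,0,0,255],[0,0,0.4,0,0,0,255],[0,0,0.3,0,0,0,255],[0,0,0.2,0,0,0,255],[0,0,0.1,0,0,0,255],[0,0,0.08,0,0,0,255],[0,0,0,0,0,0,255],[0,0,0,0,0,0,180],[0,0,0,0,0,0,155]]]}}

```text
time_s: 38.1
tool_pos: [0.5929, -0.3406, 0.028]
ee_rot: [[0.999, 0.044, 0.001], [0.044, -0.999, -0.001], [0.001, 0.001, -1.0]]
force: [-0.2, 0.3, -0.2]
grip_width: 0.336
gripper_force: 0.0
```

Request:
{"method": "play_rows", "body": {"commands": [[[0,0,0,0,0,0,155],[0,0,0,0,0,0,155],[0,0,-0.2,0,0,0,155],[0,0,-0.5,0,0,0,155],[0,0,-0.6,0,0,0,155],[0,0,-0.3,0,0,0,110],[0,0,0,0,0,0,110],[0,0,0,0,0,0,110],[0,0,0,0,0,0,110],[0,0,0,0,0,0,110]]]}}

```text
time_s: 39.1
tool_pos: [0.5915, -0.3397, 0.1054]
ee_rot: [[0.999, 0.044, -0.003], [0.044, -0.999, 0.002], [-0.003, -0.002, -1.0]]
force: [0.6, -0.5, -0.4]
grip_width: 0.566
gripper_force: 0.0
```

```bash
python3 -c "
from h import *
go(.477,.13,.11,-1.1)"
```

```text
t 39.1 tcp [ 591.5 -339.7  105.4] yaw 2.5 tilt [-0.16  0.09] turn units 0.04 | shift now [-1.871 -9.486 -0.07 ] | shift after turn [-2.469 -9.348 -0.091] grip 52.7 0.0 F [ 0.6 -0.5 -0.4] q7 -56
```

Request:
{"method": "play_rows", "body": {"commands": [[[0,0,0,0,0,0.04,110],[-0.1,-0.4,0,0,0,0,110],[-0.2,-0.75,0,0,0,0,110],[-0.2,-0.75,0,0,0,0,110],[-0.2,-0.75,0,0,0,0,110],[-0.2,-0.75,0,0,0,0,110],[-0.2,-0.75,0,0,0,0,110],[-0.2,-0.75,0,0,0,0,110],[-0.2,-0.75,0,0,0,0,110],[-0.2,-0.75,0,0,0,0,110]]]}}

```text
time_s: 40.1
tool_pos: [0.5125, -0.0173, 0.1066]
ee_rot: [[1.0, -0.019, -0.001], [-0.019, -1.0, 0.0], [-0.001, -0.0, -1.0]]
force: [1.1, 0.4, -0.2]
grip_width: 0.567
gripper_force: 0.0
```

Request:
{"method": "play_rows", "body": {"commands": [[[-0.2,-0.75,0,0,0,0,110],[-0.2,-0.75,0,0,0,0,110],[-0.2,-0.75,0,0,0,0,110],[-0.25,-0.5,0,0,0,0,110],[-0.1,-0.2,0,0,0,0,110],[0,0,0,0,0,0,110],[0,0,0,0,0,0,110],[0,0,0,0,0,0,110],[0,0,0,0,0,0,110],[0,0,0,0,0,0,110]]]}}

```text
time_s: 41.1
tool_pos: [0.469, 0.1285, 0.1072]
ee_rot: [[1.0, -0.021, 0.0], [-0.021, -1.0, -0.0], [0.0, 0.0, -1.0]]
force: [-0.6, 0.4, 0.1]
grip_width: 0.568
gripper_force: 0.0
```

```bash
python3 -c "
from h import *
go(.471,.1315,.021,-1.1)"
```

```text
t 41.1 tcp [469.  128.5 107.2] yaw -1.2 tilt [ 0.02 -0.02] turn units -0.001 | shift now [ 0.038 -0.061  1.724] | shift after turn [ 0.039 -0.061  1.724] grip 52.8 0.0 F [-0.6  0.4  0.1] q7 -101
```

Request:
{"method": "play_rows", "body": {"commands": [[[0.04,-0.06,0.2,0,0,0,110],[0,0,0.4,0,0,0,110],[0,0,0.5,0,0,0,110],[0,0,0.3,0,0,0,110],[0,0,0.2,0,0,0,110],[0,0,0.12,0,0,0,110],[0,0,0,0,0,0,200],[0,0,0,0,0,0,255],[0,0,0,0,0,0,255],[0,0,0,0,0,0,255]]]}}

```text
time_s: 42.1
tool_pos: [0.471, 0.1328, 0.0218]
ee_rot: [[1.0, -0.019, 0.001], [-0.019, -1.0, 0.0], [0.001, -0.001, -1.0]]
force: [0.9, -0.3, 0.2]
grip_width: 0.272
gripper_force: 0.0
```

Request:
{"method": "play_rows", "body": {"commands": [[[0,0,0,0,0,0,255],[0,0,0,0,0,0,255],[0,0,0,0,0,0,255],[0,0,0,0,0,0,255],[0,0,-0.3,0,0,0,255],[0,0,-0.6,0,0,0,255],[0,0,-0.6,0,0,0,255],[0,0,-0.3,0,0,0,255],[0,0,0,0,0,0,255],[0,0,0,0,0,0,255]]]}}

```text
time_s: 43.1
tool_pos: [0.4701, 0.1326, 0.1107]
ee_rot: [[1.0, -0.018, -0.001], [-0.018, -1.0, -0.0], [-0.001, 0.0, -1.0]]
force: [0.5, -0.7, -0.6]
grip_width: 0.213
gripper_force: 30.0
```

```bash
python3 -c "
from h import *
go(.64,.0385,.11,102.2)"
```

```text
t 43.1 tcp [470.1 132.6 110.7] yaw -1.0 tilt [-0.04 -0.  ] turn units -1.147 | shift now [3.432 1.82  0.012] | shift after turn [-2.558  2.923  0.014] grip 19.8 30.0 F [ 0.5 -0.7 -0.6] q7 -101
```

Turn by -1.147, then shift (-2.56, 2.92).

Request:
{"method": "play_rows", "body": {"commands": [[[0,0,0,0,0,-0.04,255],[0,0,0,0,0,-0.085,255],[0,0,0,0,0,-0.085,255],[0,0,0,0,0,-0.085,255],[0,0,0,0,0,-0.085,255],[0,0,0,0,0,-0.085,255],[0,0,0,0,0,-0.085,255],[0,0,0,0,0,-0.085,255],[0,0,0,0,0,-0.085,255],[0,0,0,0,0,-0.085,255]]]}}

```text
time_s: 44.1
tool_pos: [0.4695, 0.1323, 0.1095]
ee_rot: [[0.314, 0.949, -0.004], [0.949, -0.314, -0.0], [-0.001, -0.003, -1.0]]
force: [0.3, 0.5, -0.2]
grip_width: 0.21
gripper_force: 30.0
```

Request:
{"method": "play_rows", "body": {"commands": [[[0,0,0,0,0,-0.085,255],[0,0,0,0,0,-0.085,255],[0,0,0,0,0,-0.085,255],[0,0,0,0,0,-0.085,255],[-0.2,0.22,0,0,0,-0.002,255],[-0.5,0.58,0,0,0,0,255],[-0.5,0.58,0,0,0,0,255],[-0.5,0.58,0,0,0,0,255],[-0.5,0.58,0,0,0,0,255],[-0.3,0.34,0,0,0,0,255]]]}}

```text
time_s: 45.1
tool_pos: [0.6405, 0.0366, 0.1095]
ee_rot: [[-0.204, 0.979, 0.0], [0.979, 0.204, -0.001], [-0.001, -0.0, -1.0]]
force: [0.4, -0.0, -0.6]
grip_width: 0.209
gripper_force: 30.0
```

Request:
{"method": "play_rows", "body": {"commands": [[[0,0,0,0,0,0,255],[0,0,0,0,0,0,255],[0,0,0,0,0,0,255],[0,0,0,0,0,0,255],[0,0,0,0,0,0,255],[0,0,0,0,0,0,255],[0,0,0,0,0,0,255],[0,0,0,0,0,0,255],[0,0,0,0,0,0,255],[0,0,0,0,0,0,255]]]}}

```text
time_s: 46.1
tool_pos: [0.6377, 0.0407, 0.1112]
ee_rot: [[-0.211, 0.978, 0.0], [0.978, 0.211, 0.0], [0.0, 0.0, -1.0]]
force: [0.3, 0.5, -1.2]
grip_width: 0.211
gripper_force: 30.0
```

```bash
python3 -c "
from h import *
go(.64,.0385,.0265,102.2)"
```

```text
t 46.1 tcp [637.7  40.7 111.2] yaw 102.2 tilt [0. 0.] turn units -0.0 | shift now [-0.053  0.036  1.694] | shift after turn [-0.053  0.036  1.694] grip 19.6 30.0 F [ 0.3  0.5 -1.2] q7 -10
```

Request:
{"method": "play_rows", "body": {"commands": [[[-0.05,0.03,0.2,0,0,0,255],[0,0,0.4,0,0,0,255],[0,0,0.4,0,0,0,255],[0,0,0.3,0,0,0,255],[0,0,0.2,0,0,0,255],[0,0,0.1,0,0,0,255],[0,0,0.09,0,0,0,255],[0,0,0,0,0,0,255],[0,0,0,0,0,0,180],[0,0,0,0,0,0,155]]]}}

```text
time_s: 47.1
tool_pos: [0.6403, 0.0387, 0.0275]
ee_rot: [[-0.211, 0.978, 0.002], [0.978, 0.211, 0.0], [-0.0, 0.002, -1.0]]
force: [-0.1, -0.8, 1.2]
grip_width: 0.334
gripper_force: 0.0
```

Request:
{"method": "play_rows", "body": {"commands": [[[0,0,0,0,0,0,155],[0,0,0,0,0,0,155],[0,0,-0.2,0,0,0,155],[0,0,-0.6,0,0,0,155],[0,0,-0.8,0,0,0,155],[0,0,-0.7,0,0,0,110],[-0.7,-0.4,0,0,0,0,110],[-0.7,-0.4,0,0,0,0,110],[-0.7,-0.4,0,0,0,0,110],[-0.7,-0.4,0,0,0,0,110]]]}}

```text
time_s: 48.1
tool_pos: [0.5906, -0.1166, 0.1428]
ee_rot: [[-0.211, 0.977, 0.001], [0.977, 0.211, -0.0], [-0.001, 0.001, -1.0]]
force: [0.5, 0.3, 0.2]
grip_width: 0.57
gripper_force: 0.0
```

Request:
{"method": "play_rows", "body": {"commands": [[[-0.4,-0.4,0,0,0,0,110],[-0.2,-0.2,0,0,0,0,110],[0,0,0,0,0,0,110],[0,0,0,0,0,0,110],[0,0,0,0,0,0,110],[0,0,0,0,0,0,110],[0,0,0,0,0,0,110],[0,0,0,0,0,0,110],[0,0,0,0,0,0,110],[0,0,0,0,0,0,110]]]}}

```text
time_s: 49.1
tool_pos: [0.568, -0.1507, 0.1416]
ee_rot: [[-0.211, 0.978, -0.0], [0.978, 0.211, 0.0], [0.0, -0.0, -1.0]]
force: [-0.0, -0.7, 0.3]
grip_width: 0.571
gripper_force: 0.0
```

```bash
python3 -c "
from h import *
go(.64,.0385,.0265,102.2)
a=bot.get_image('top')[80:240,140:520,::-1]
b=bot.get_image('scene')[140:395,150:490,::-1]
a=cv2.resize(a,(700,295),interpolation=cv2.INTER_CUBIC);b=cv2.resize(b,(400,300),interpolation=cv2.INTER_CUBIC)
o=np.zeros((595,700,3),np.uint8);o[:295]=a;o[295:,:400]=b
o[295:,400:]=cv2.resize(bot.get_image('scene')[150:196,425:471,::-1],(300,300),interpolation=cv2.INTER_CUBIC)
cv2.imwrite('pics/end.png',o)"
```

```text
t 49.1 tcp [ 568.  -150.7  141.6] yaw 102.2 tilt [-0.01  0.01] turn units -0.0 | shift now [3.394 2.206 2.302] | shift after turn [3.394 2.207 2.302] grip 53.1 0.0 F [-0.  -0.7  0.3] q7 7
```

View pics/end.png

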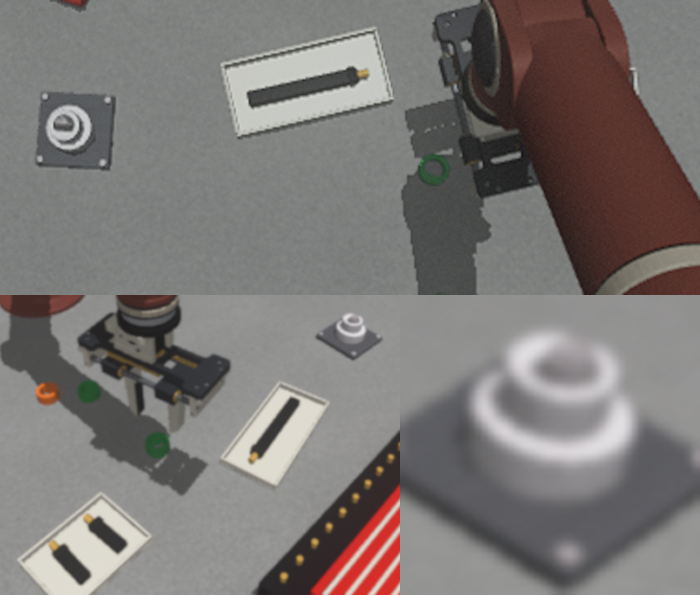

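The picture shows the long antenna flat in the long tray at (310,85) and both short antennas side by side in the short tray at (70,560) and (105,535). Both collars sit level on the post at (550,410), so I'm handing in.

```bash
python3 -c "
from plant import bot
print(bot.hand_in())"
```

```text
the job is handed in; nothing more can be done
None
```

I handed the job in at about 49 s with no verdict returned; in the last pictures both short antennas lie side by side in the short tray, the long antenna lies in the long tray, and the wide then the narrow collar sit level on the keyed post.

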